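Set the tilt cradle by the pendulum gauge

TASK

Pick up the pendulum angle gauge and seat it fully home on the two pegs of the tilt stand's cradle, then let go of it and rock the cradle by pressing its green lever down with the fingers until the gauge's swinging pointer settles on the middle of the mark on its dial. Finish holding the lever there, pointer still on the mark and the gauge itself not touched; do not tip the gauge over, and leave the other things on the bench where they are.

Things in the scene. Friction and masses are not known exactly. Their poses are not given: they have to be found in the camera images.
- gauge: loose pendulum angle gauge, 0.35 to 0.7 kg, upright on the bench: base 44 (x) x 110 (y) x 18 mm, on it a flat aluminium case 24 (x) x 96 (y) mm up to 152 mm, white dial on its +x side, black grip block on top. Origin: centre of the base's underside, z up. Underside holes, 12 mm wide, 18 mm deep, mouths widened, at y = +40 and y = -30 mm: fits the pegs one way round only
- grip (a point): centre of the gauge's black grip block, 24 (x) x 40 (y) x 32 (z) mm, 168 mm above the gauge's origin; grasp it from above across its 24 mm (gauge x)
- stand: grey steel tilt stand fixed to the bench, foot 130 x 260 mm; origin on the bench under the cradle's pivot axis, which runs along the stand's x at 70 mm height. Its x axis points away from the robot (within 0.25 rad)
- seat (a point): where the gauge's origin belongs, on the top face of the cradle's steel plate (70 mm in x; at rest level, 88 mm above the bench, 18 mm above the pivot); its axes turn with the cradle, the seated gauge has the same. Pegs 10 mm thick, 14 mm high, tapered tips, at y = +40 and y = -30 mm. A cream regulator (86 mm across, 50 mm high) is fixed on the plate at y = +117 mm, weighing that end down
- rocker (a joint): tilt of the cradle, rad: 0 = level, resting on its stop; grows to at most 0.40 as the lever is pressed down. Weight and a spring bring it back to 0 when it is let go; the paddle takes about 3.5 N to start moving and about 4 N at 0.26 rad
- paddle (a point): centre of the top face of the paddle that ends the green enamel lever, a 14 mm bar that sticks out of the cradle's -y side as a fixed part of it; paddle 50 mm in x, 46 mm in y, 8 mm thick, 200 mm from the pivot on the -y side, 34 mm above the pivot; 104 mm above the bench at rest. Pressing it down by 10 mm tilts the cradle by about 0.05 rad
- pointer (a joint): swing of the gauge's pointer about its pivot (135 mm above the gauge's underside), rad: 0 = along the gauge's -z axis, positive towards the gauge's -y side. It hangs freely and lightly damped (period about 0.5 s, swings die out in about 2 s), so on the seated gauge it comes to rest at the cradle's tilt
- mark (a joint): angle of the mark about the same pivot, rad, same zero and sense as the pointer; stiff, stays as it was set (0.12 to 0.26)
- pointer_tip (a point): outer end of the slim black pointer that hangs in front of the dial, 82 mm from its pivot, 16 mm in front of the gauge's middle plane
- mark_tip (a point): inner edge of the mark, a dark metal tab 10 mm wide and 22 mm long, lying radially at the dial's lower rim, 82 mm from the pivot (the pointer's tip stands at the tab's end, centred, when it is on the mark)
- regulator: loose cream plastic gas regulator, saucer 84 mm across, 48 mm high, with a short brass spout, lying in the far row; origin under its centre; a bystander
- coupler: loose upright brass quick coupler, 30 mm across, 50 mm high, far row; origin under its centre; a bystander
- bushing: loose steel hex bushing, about 34 mm across, 32 mm high, far row; origin under its centre; a bystander
- dialgauge: loose round chrome pressure gauge lying on its back, 64 mm across, 24 mm high, far row; a bystander
- wrench: loose steel wrench lying on the near side of the bench; a bystander
- tape: loose white plastic ring (tape spool), 56 mm across, 14 mm high, on the near side; a bystander
- spray: loose closed bottle 52 mm across, 130 mm high, at the far left; a bystander

How it is judged:
On the way, in this order (a step that is already met when the one before it is completed fails the run):
1. the gauge is seated fully home on the cradle's two pegs (distance between gauge and seat below 0.004 m and angle between the z axis of gauge and the z axis of seat, either way round below 0.04 rad and angle between the y axis of gauge and the y axis of seat, either way round below 0.06 rad), for 0.2 s.
2. the fingers press the lever so that the pointer rests on the mark, the gauge seated and not touched (all of step 1 and distance between pointer_tip and mark_tip below 0.0045 m and velocity of joint pointer between -0.25 and 0.25 rad/s and (contact force between the fingers and lever_paddle above 0.8 N or contact force between the fingers and lever_bar0 above 0.8 N or contact force between the fingers and lever_bar1 above 0.8 N or contact force between the fingers and lever_bar2 above 0.8 N) and contact force between each of the arm, the fingers and gauge below 0.2 N), for 0.5 s.
At the end, for the whole second after the job is handed in: The gauge sits home on the pegs (within 4 mm of the seat, 0.04 rad in tilt, 0.06 rad in yaw), the pointer's tip is within 4.5 mm (3 degrees) of the mark's middle and at rest (below 0.25 rad/s), the fingers press the lever with over 0.8 N and the robot does not touch the gauge (all of step 2); the arm keeps its last pose, push and grip.
It fails at once if the gauge is tipped over (more than 0.8 rad from upright) (angle between gauge's own z axis and vertical above 0.8 rad).
It fails at once if a bystander is moved by more than 30 mm (distance of any of regulator, coupler, bushing, dialgauge, wrench, tape, spray from where it was at the start of the episode above 0.03 m).
It also fails if it takes over 61 s, if anything falls off the work surface, if the arm or the gripper's body presses on something with over 40 N, if the wrist force passes 120 N, or if a joint passes its speed limit or range.

ROBOT

A 6-joint arm with a two-finger parallel gripper is mounted at the origin on the work surface. World frame = base frame: x ahead of the robot, y to its left, z up, the work surface at z = 0. Lengths are in m, angles in rad, forces in N, time in s.
With the tool pointing down it reaches from about 0.375 to 0.9 m from the base axis. Payload 3.1 kg.
Tool frame: the origin (TCP) lies at the very end of the fingers, on their centre line; the grasp point (between the pads) lies 19 mm behind it; z points along the fingers, y is the line along which they close (so a half turn about z gives the same grasp; the last joint's range is limited). The gripper opens to 85 mm and grips with 20 to 120 N. Pads are 22 mm wide; open, the fingers measure 114 mm over their backs; the gripper's body (76 mm by 85 mm) begins 54 mm behind the grasp point. The pads swing forward as they close: fully open they stand 13 mm farther back than shut.
Start: joints at [-1.377, 0.527, 1.433, -0, 1.181, -0.178], TCP at [0.228, -0.582, 0.231] pointing down, gripper open.
Joint ranges: [-3.08, 3.08], [-0.75, 2.2], [0.22, 2.44], [-1.43, 4.57], [0, 2.65], [-2.85, 2.85]. Speed limits (rad/s): [2.79, 2.79, 3.14, 3.14, 3.14, 3.14].

INTERFACE

Orientations are given as a unit quaternion [x, y, z, w].
In Python, from station import sense, snapshot, camera_params, sign_off gives the robot as it stands.
- The arm moves only by the shell command python3 -m handwheel 'ROWS' [OPENING] [FORCE]. ROWS is JSON, a list that holds one entry, the list of rows, each a list of 4 numbers: the shift along the tool's x, y, z in units of 25 mm (1.0 is 25 mm), then the turn about the tool's z in units of 6 degrees (1.0 is 6 degrees). A call has 1 to 20 rows; each row shifts and turns the commanded pose from where the row before left it, along the tool's axes as they then stand; what a row does not reach is not made up. A row lasts 1/8 s, in which the tool goes at most 62.5 mm and 10.7 degrees, less where a joint would pass 70% of its speed; a pose out of reach is approached as far as the arm can. A call is refused whole if a number of a shift passes 1 or a number of a turn 1, either way. A call with a gripper value outside its range is refused whole. OPENING is the finger opening in mm, from 0 to 85.4, set as the call begins (- or left out, the last holds). The fingers move at their own pace and stop on an object; FORCE is the grip in N (left out, the last holds). Time passes only in rows, so rows that do not move let the fingers close. It gives the time, the measured TCP pose, the force, the opening and the grip force at its end, in the units of the state.
- sense(): the state, without advancing time (a new reading comes with each control period).
- snapshot(name): name is "side" or "top"; returns (picture, depth): 400x640x3 uint8, red, green, blue; 400x640 float32, m along the optical axis (not along the pixel's ray), 0 where there is no reading.
- camera_params(name): a dict with "mtx" (3x3 intrinsics, pixels), "extrinsics" (4x4, takes a point from camera to world coordinates). Camera axes: x right, y up, looking along -z (the intrinsics and any distortion apply to the point x, -y, -z); pixel columns grow to the right and rows downward; lengths in m; the calibration is good to about 2 mm. A picture is of the moment at which its call begins. camera_params takes no time and is no camera call.
- sign_off(): hands the job in; it is judged then, once.
The state is a dict: "t": time; "q": joint angles; "qd": joint speeds; "tau": joint torques, N m; "tcp_pos": TCP position; "tool_rot": TCP orientation; "force": force on the tool from outside, world axes, zero at the start; "ft_torque": the same for the moment, N m; "finger_gap": opening from 0.0 (shut) to 1.0 (fully open); "gripper_force": force on a finger pad.
Only numpy, scipy, OpenCV 4.12 (cv2) and the standard library are available. Lean on these libraries where they do the work, as an engineer would, in place of code of your own. Each camera call takes 0.05 s, during which the arm holds its last target. There are 200 camera calls.

## Working session

There is one attempt and no reset: what is moved stays moved. The work goes in short steps, Python scripts to look and compute and a shell command to move; the robot and the scene stay as the last step left them, time stands still between calls to the robot, and variables do not carry over. Pictures are saved under pics/ and viewed, at most 10 in all, crops included, and the job is handed in when it is done.

```bash
mkdir -p pics; ls; python3 - <<'E'
from station import *
import cv2,numpy as np
print(sense())
for n in("side","top"):
    p,d=snapshot(n);c=camera_params(n);np.savez(f"{n}0.npz",p=p,d=d,**{k:np.array(v) for k,v in c.items() if k in("mtx","extrinsics")})
    print(n,c);cv2.imwrite(f"pics/{n}0.png",p[...,::-1])
E
```

```text
pics
{'t': 0.0, 'q': array([-1.37652496e+00,  5.28482980e-01,  1.43387901e+00,  2.20426139e-05,
        1.18138733e+00, -1.78487114e-01]), 'qd': array([ 4.45039986e-04, -1.83605799e-03, -2.12297634e-05,  1.09373604e-03,
       -6.80864183e-04,  7.21800736e-05]), 'tau': array([ 3.75680543e-05, -4.42354488e+01, -1.78025347e+01, -3.67575431e-04,
        8.28703749e-03, -6.14694216e-07]), 'tcp_pos': array([ 0.22751961, -0.58136562,  0.23033069]), 'tool_rot': array([ 9.82681815e-01,  1.85297835e-01,  1.68110460e-06, -1.07837831e-03]), 'force': array([ 0.22527085, -0.0374854 , -0.25315159]), 'ft_torque': array([0.09740221, 0.01842558, 0.03652924]), 'gripper_force': 0.0, 'finger_gap': 0.9991503864137411}
side {'mtx': array([[377.06183105,   0.        , 319.54124455],
       [  0.        , 377.06183105, 201.53689203],
       [  0.        ,   0.        ,   1.        ]]), 'extrinsics': array([[ 0.99927069, -0.03740861,  0.00766101,  0.56133518],
       [ 0.03419754,  0.78746383, -0.61541144, -0.47237888],
       [ 0.01698892,  0.6152246 ,  0.7881688 ,  0.85203068],
       [ 0.        ,  0.        ,  0.        ,  1.        ]])}
top {'mtx': array([[519.59534439,   0.        , 320.51105294],
       [  0.        , 519.59534439, 196.76003672],
       [  0.        ,   0.        ,   1.        ]]), 'extrinsics': array([[-1.73512435e-02,  9.98102950e-01, -5.90714450e-02,
         4.78612551e-01],
       [-9.99849343e-01, -1.72928630e-02,  1.49940248e-03,
         1.10238085e-01],
       [ 4.75043639e-04,  5.90885620e-02,  9.98252631e-01,
         1.48995797e+00],
       [ 0.00000000e+00,  0.00000000e+00,  0.00000000e+00,
         1.00000000e+00]])}
```

View pics/side0.png

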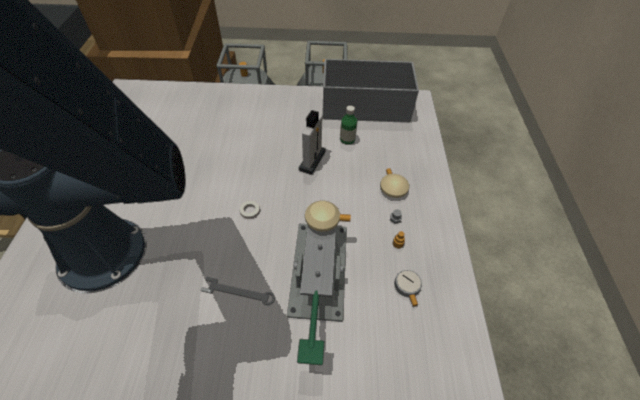

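View pics/top0.png

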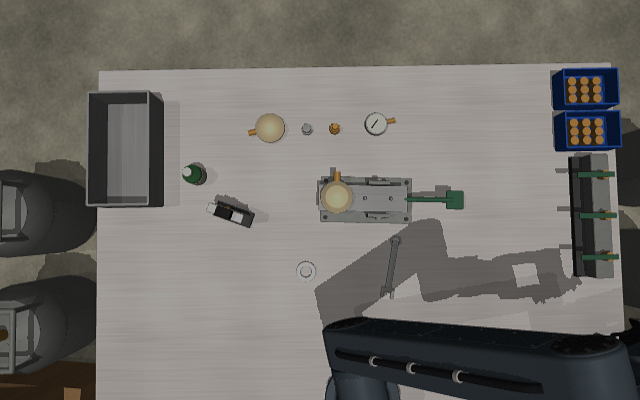

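The side view shows the gauge at (312,145) with its grip at (312,118), the stand at (320,270) and the paddle at (311,351). The top view shows the gauge at (231,213), pegs near (365,197) and (390,198), and the paddle at (455,200). Next I'll zoom in and measure.

```bash
cat > h.py <<'E'
import numpy as np,cv2
from station import *
def load(n):
    return np.load(n)
def ray(c,px):
    m,E=np.array(c["mtx"]),np.array(c["extrinsics"])
    d=np.linalg.inv(m)@[px[0],px[1],1]; d=E[:3,:3]@(d*[1,-1,-1]); return E[:3,3],d
def onplane(c,px,z):
    o,d=ray(c,px); return o+d*(z-o[2])/d[2]
def tri(c1,p1,c2,p2):
    o1,d1=ray(c1,p1);o2,d2=ray(c2,p2)
    s=np.linalg.lstsq(np.c_[d1,-d2],o2-o1,rcond=None)[0]
    a,b=o1+s[0]*d1,o2+s[1]*d2
    return (a+b)/2,np.linalg.norm(a-b)
def cloud(c,d):
    m,E=np.array(c["mtx"]),np.array(c["extrinsics"]);v,u=np.indices(d.shape)
    P=np.stack([(u-m[0,2])/m[0,0]*d,-(v-m[1,2])/m[1,1]*d,-d],-1)
    return P@E[:3,:3].T+E[:3,3]
def blob(mask):
    n,l,s,ce=cv2.connectedComponentsWithStats(mask.astype(np.uint8)); i=1+np.argmax(s[1:,4]); return ce[i],s[i],l==i
E
python3 - <<'E'
from h import *
T=load("top0.npz");S=load("side0.npz")
for n,c in(("top",T),("side",S)):
    p=c["p"].astype(int);P=cloud(c,c["d"])
    g=(p[...,1]>p[...,0]*1.5+8)&(p[...,1]>p[...,2]*1.15)
    y=slice(None)
    m=g.copy(); 
    if n=="top": m[:, :400]=0; m[:,490:]=0
    else: m[:300]=0
    ce,s,l=blob(m)
    if n=="top":
        # paddle only
        k=cv2.morphologyEx(l.astype(np.uint8),cv2.MORPH_OPEN,np.ones((11,11)));ce2,s2,l2=blob(k)
    else: k=cv2.morphologyEx(l.astype(np.uint8),cv2.MORPH_OPEN,np.ones((15,15)));ce2,s2,l2=blob(k)
    print(n,"paddle",ce2,s2,onplane(c,ce2,.104),"depth",np.median(P[l2],0))
    pts=np.argwhere(l)[:,::-1]; 
    print(" lever axis",cv2.fitLine(pts.astype(np.float32),cv2.DIST_L2,0,.01,.01).ravel())
    # plate by depth, gauge by depth
    z=P[...,2]
    reg=(P[...,0]>.3)&(P[...,0]<.75)&(P[...,1]>.2)&(P[...,1]<.4)
    for a,b in((.175,.195),(.145,.16),(.01,.03)):
        q=P[reg&(z>a)&(z<b)]
        if len(q)>5: print(" gauge",a,b,len(q),q.mean(0),cv2.minAreaRect((q[:,:2]*1000).astype(np.float32)))
    reg=(P[...,0]>.35)&(P[...,0]<.6)&(P[...,1]>-.25)&(P[...,1]<.15)
    for a,b in((.083,.093),(.12,.145)):
        q=P[reg&(z>a)&(z<b)]
        if len(q)>5: print(" stand",a,b,len(q),q.mean(0),cv2.minAreaRect((q[:,:2]*1000).astype(np.float32)))
a=T["p"][185:245,195:270];b=T["p"][165:230,305:420]
c=S["p"][95:185,285:345]
for i,(x,w) in enumerate(((a,5),(b,4),(c,6))): pass
f=lambda x,h:cv2.resize(x,(int(x.shape[1]*h/x.shape[0]),h),interpolation=cv2.INTER_CUBIC)
top=np.hstack([f(a,290),f(b,230).__class__(0) if 0 else np.pad(f(b,230),((0,60),(0,0),(0,0)))])
bot=np.hstack([f(c,300),np.pad(f(S["p"][195:320,285:355],300),((0,0),(0,0),(0,0)))])
w=max(top.shape[1],bot.shape[1]);pad=lambda x:np.pad(x,((0,0),(0,w-x.shape[1]),(0,0)))
im=np.vstack([pad(top),pad(bot)]);print(im.shape);cv2.imwrite("pics/crop1.png",im[...,::-1])
E
```

```text
Traceback (most recent call last):
  File "h.py", line 20, in blob
    n,l,s,ce=cv2.connectedComponentsWithStats(mask.astype(np.uint8)); i=1+np.argmax(s[1:,4]); return ce[i],s[i],l==i
                                                                          ~~~~~~~~~^^^^^^^^^
ValueError: attempt to get argmax of an empty sequence
```

```bash
cat > m1.py <<'E'
from h import *
T=load("top0.npz");S=load("side0.npz")
for n,c in(("top",T),("side",S)):
    p=c["p"].astype(int);P=cloud(c,c["d"]);z=P[...,2]
    m=(p[...,1]>p[...,0]*1.3+5)&(p[...,1]>p[...,2]*1.05)
    if n=="top": m[:, :400]=0; m[:,490:]=0
    else: m[:280]=0;m[:,:250]=0
    ce,s,l=blob(m);print(n,"green",ce,s)
    k=cv2.morphologyEx(l.astype(np.uint8),cv2.MORPH_OPEN,np.ones((9,9)))
    if k.any():
        ce2,s2,l2=blob(k);print(" paddle",ce2,s2,onplane(c,ce2,.104),"depth",np.median(P[l2],0))
    pts=np.argwhere(l)[:,::-1]
    print(" lever axis",cv2.fitLine(pts.astype(np.float32),cv2.DIST_L2,0,.01,.01).ravel())
    reg=(P[...,0]>.3)&(P[...,0]<.75)&(P[...,1]>.2)&(P[...,1]<.4)
    for a,b in((.175,.195),(.145,.16),(.01,.03)):
        q=P[reg&(z>a)&(z<b)]
        if len(q)>5: print(" gauge",a,b,len(q),q.mean(0),cv2.minAreaRect((q[:,:2]*1000).astype(np.float32)))
    reg=(P[...,0]>.35)&(P[...,0]<.6)&(P[...,1]>-.25)&(P[...,1]<.15)
    for a,b in((.083,.093),(.12,.145)):
        q=P[reg&(z>a)&(z<b)]
        if len(q)>5: print(" stand",a,b,len(q),q.mean(0),cv2.minAreaRect((q[:,:2]*1000).astype(np.float32)))
f=lambda x,w,h:cv2.resize(x,(w,h),interpolation=cv2.INTER_CUBIC)
im=np.vstack([np.hstack([f(T["p"][185:245,195:270],350,280),f(T["p"][165:230,305:420],450,280)]),
 np.hstack([f(S["p"][95:185,285:345],200,300),f(S["p"][195:320,285:355],168,300),np.zeros((300,432,3),np.uint8)])])
cv2.imwrite("pics/crop1.png",im[...,::-1])
E
python3 m1.py
```

```text
top green [443.98922414 199.49784483] [405 191  58  18 464]
 paddle [453.94295302 199.67114094] [446 191  17  18 298] [ 0.54666194 -0.2481169   0.104     ] depth [ 0.54595246 -0.24810565  0.10359984]
 lever axis [9.9996525e-01 8.3347652e-03 4.4398923e+02 1.9949785e+02]
 gauge 0.175 0.195 154 [0.52201392 0.35577791 0.18254785] ((522.3523559570312, 355.8917236328125), (40.39289093017578, 23.83358383178711), 70.74307250976562)
 gauge 0.145 0.16 189 [0.52073155 0.35038651 0.1518389 ] ((522.2308959960938, 355.8482666015625), (95.3157730102539, 24.64571189880371), 69.04821014404297)
 gauge 0.01 0.03 270 [0.56518392 0.32337379 0.01912591] ((547.8961181640625, 317.7432861328125), (165.91432189941406, 423.307373046875), 83.5755615234375)
 stand 0.083 0.093 1420 [ 0.55549122 -0.04406166  0.08752447] ((552.8789672851562, -35.02134704589844), (302.72900390625, 92.88433837890625), 81.62218475341797)
 stand 0.12 0.145 704 [0.56000604 0.06724421 0.1308382 ] ((558.3246459960938, 67.32341003417969), (79.17201232910156, 79.50879669189453), 88.9869613647461)
side green [311.54090354 340.38583639] [298 
[... 315 characters left out ...]
848327636719), (42.6734504699707, 24.525144577026367), 70.25139617919922)
 gauge 0.145 0.16 138 [0.52160832 0.33651196 0.15083537] ((523.770751953125, 350.9123229980469), (96.11973571777344, 24.413406372070312), 68.02596282958984)
 gauge 0.01 0.03 261 [0.57551208 0.31009591 0.01921352] ((636.0986938476562, 310.3343505859375), (111.79883575439453, 285.2081298828125), 69.0732421875)
 stand 0.083 0.093 2054 [ 0.5569004  -0.05565149  0.08701186] ((555.855224609375, -77.11774444580078), (250.4065704345703, 69.96763610839844), 87.72381591796875)
 stand 0.12 0.145 689 [0.56153277 0.05604615 0.13009501] ((561.3201904296875, 61.7100944519043), (77.36044311523438, 77.39630889892578), 1.09749174118042)
```

View pics/crop1.png

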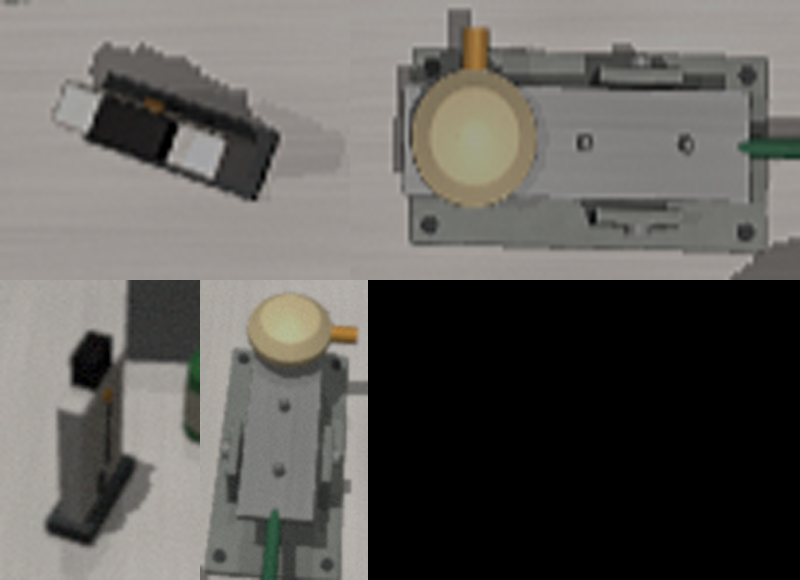

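The top crop shows the gauge with its grip near (226,212), the small orange pivot and dial on the +x side, two pegs near (365,198) and (390,199), and the lever leaving on the −y side. Both cameras put the gauge yaw at about -20.5° and the stand yaw at about -2.2°. The sizes check out: block 40x24 mm, regulator to paddle 316 mm. I'll move to the gauge.

```bash
R='[.725,-.9,0,0]'; python3 -m handwheel '[[[0.4,-0.5,0,0],[0.73,-0.9,0,0],[0.73,-0.9,0,0],[0.73,-0.9,0,0],[0.73,-0.9,0,0],[0.73,-0.9,0,0],[0.73,-0.9,0,0],[0.73,-0.9,0,0],[0.73,-0.9,0,0],[0.73,-0.9,0,0],[0.73,-0.9,0,0],[0.73,-0.9,0,0],[0.73,-0.9,0,0],[0.73,-0.9,0,0],[0.73,-0.9,0,0],[0.73,-0.9,0,0],[0.73,-0.9,0,0],[0.73,-0.9,0,0],[0.73,-0.9,0,0],[0.73,-0.9,0,0]]]' 85
python3 -m handwheel '[[[0.73,-0.9,0,0],[0.73,-0.9,0,0],[0.73,-0.9,0,0],[0.73,-0.9,0,0],[0.73,-0.9,0,0],[0.73,-0.9,0,0],[0.73,-0.9,0,0],[0.73,-0.9,0,0],[0.73,-0.9,0,0],[0.73,-0.9,0,0],[0.73,-0.9,0,0],[0.73,-0.9,0,0],[0.73,-0.9,0,0],[0.73,-0.9,0,0],[0.4,-0.5,0,0],[0,0,0,-1],[0,0,0,-1],[0,0,0,-1],[0,0,0,-1],[0,0,0,-1]]]' 85
python3 -m handwheel '[[[0,0,0,-1],[0,0,0,-1],[0,0,0,-1],[0,0,0,0],[0,0,0,0]]]'
```

```text
t: 2.6
tcp_pos: [0.3988, -0.0405, 0.2313]
tool_rot: [0.983, 0.185, -0.0, -0.0]
force: [-0.3, -0.8, -0.3]
finger_gap: 0.997
gripper_force: 0.0
t: 5.1
tcp_pos: [0.5267, 0.3589, 0.2311]
tool_rot: [0.901, 0.435, -0.001, 0.0]
force: [0.7, 0.1, -0.2]
finger_gap: 0.996
gripper_force: 0.0
t: 5.72
tcp_pos: [0.5272, 0.3592, 0.2313]
tool_rot: [0.823, 0.568, -0.0, -0.0]
force: [-0.3, 0.7, -0.7]
finger_gap: 1.001
gripper_force: 0.0
```

```bash
python3 -m handwheel '[[[-0.2,-0.1,0.4,0],[0,0,0.7,0],[0,0,0.8,0],[0,0,0.7,0],[0,0,0.4,0],[0,0,0,0],[0,0,0,0]]]' 85
python3 -m handwheel '[[[0,0,0,0],[0,0,0,0],[0,0,0,0],[0,0,0,0],[0,0,0,0],[0,0,0,0]]]' 10 60
```

```text
t: 6.6
tcp_pos: [0.524, 0.3558, 0.1568]
tool_rot: [0.822, 0.569, 0.001, 0.0]
force: [-0.1, 0.2, 0.9]
finger_gap: 0.996
gripper_force: 0.0
t: 7.35
tcp_pos: [0.5237, 0.3559, 0.1568]
tool_rot: [0.822, 0.569, 0.0, -0.0]
force: [-0.6, 0.9, 3.3]
finger_gap: 0.269
gripper_force: 59.9
```

```bash
python3 -m handwheel '[[[0,0,-0.3,0],[0,0,-0.7,0],[0,0,-0.9,0],[0,0,-0.9,0],[0,0,-0.9,0],[0,0,-0.9,0],[0,0,-0.9,0],[0,0,-0.7,0],[0,0,-0.5,0],[0,0,-0.2,0],[-0.4,0.2,0,0],[-0.8,0.38,0,0],[-0.8,0.38,0,0],[-0.8,0.38,0,0],[-0.8,0.38,0,0],[-0.8,0.38,0,0],[-0.8,0.38,0,0],[-0.8,0.38,0,0],[-0.8,0.38,0,0],[-0.8,0.38,0,0]]]'
python3 -m handwheel '[[[-0.8,0.38,0,0],[-0.8,0.38,0,0],[-0.8,0.38,0,0],[-0.8,0.38,0,0],[-0.8,0.38,0,0],[-0.8,0.38,0,0],[-0.8,0.38,0,0],[-0.8,0.38,0,0],[-0.55,0.25,0,0],[0,0,0,-0.5],[0,0,0,-1],[0,0,0,-1],[0,0,0,-0.55],[0,0,0,0],[0,0,0,0]]]'
python3 - <<'E'
from h import *
for n in("side","top"):
    p,d=snapshot(n);c=camera_params(n);np.savez(f"{n}1.npz",p=p,d=d,mtx=c["mtx"],extrinsics=c["extrinsics"])
    a=p[100:300,230:430] if n=="side" else p[120:280,280:480]
    cv2.imwrite(f"pics/{n}1.png",cv2.resize(a,None,fx=2.9,fy=2.9,interpolation=cv2.INTER_CUBIC)[:,:,::-1])
im=np.hstack([cv2.resize(cv2.imread("pics/side1.png"),(400,400)),cv2.resize(cv2.imread("pics/top1.png"),(400,320))[:400] if 0 else np.vstack([cv2.resize(cv2.imread("pics/top1.png"),(400,320)),np.zeros((80,400,3),np.uint8)])])
cv2.imwrite("pics/both1.png",im)
E
```

```text
t: 9.85
tcp_pos: [0.5412, 0.1441, 0.329]
tool_rot: [0.823, 0.569, 0.0, 0.0]
force: [-0.2, -0.3, -3.5]
finger_gap: 0.273
gripper_force: 59.2
t: 11.72
tcp_pos: [0.5568, -0.0459, 0.3288]
tool_rot: [0.722, 0.692, 0.0, -0.0]
force: [-0.8, -0.8, -3.6]
finger_gap: 0.267
gripper_force: 59.1
```

View pics/both1.png

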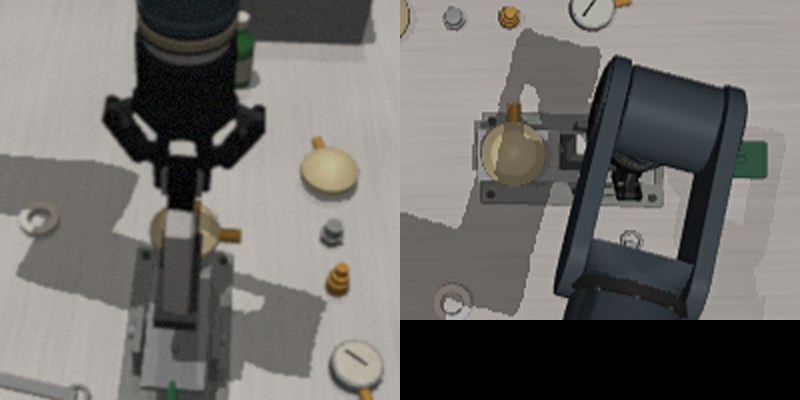

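The side crop shows the gauge hanging above the plate, with its −y end face clearly visible. In the top view the arm hides all but its +y end at about (365,197). I'll measure the pegs in both cameras and then the held gauge's ends in the same cameras.

```bash
python3 - <<'E'
from h import *
T=load("top0.npz");S=load("side0.npz");np.set_printoptions(precision=4,suppress=True)
def spot(c,u,v,w):   # refine: peg region differs from the plate's median grey
    p=c["p"].astype(float).mean(2)[v-w:v+w+1,u-w:u+w+1]; d=np.abs(p-np.median(p)); d[d<12]=0
    y,x=np.indices(d.shape); return np.array([u-w+(x*d).sum()/d.sum(),v-w+(y*d).sum()/d.sum()])
for t,s in(((365,198),(320,247)),((391,199),(318,274))):
    a,b=spot(T,*t,4),spot(S,*s,5)
    print(a,b,"top",onplane(T,a,.099),"side",onplane(S,b,.098),"tri",*tri(T,a,S,b))
# held gauge
T1=load("top1.npz");S1=load("side1.npz")
P=cloud(S1,S1["d"]);z=P[...,2]
m=(abs(P[...,0]-.556)<.03)&(P[...,1]<-.02)&(P[...,1]>-.15)&(z>.2)&(z<.315)
q=P[m];print("face",len(q),np.median(q,0),np.percentile(q,[2,98],0))
for a in(.2,.22,.24,.26,.28,.3):
    k=q[(q[:,2]>a)&(q[:,2]<a+.02)]
    if len(k): f=k[k[:,1]<np.median(k[:,1])+.004];print(a,f.mean(0),f[:,0].min(),f[:,0].max())
m=(abs(P[...,0]-.556)<.035)&(P[...,1]<-.02)&(P[...,1]>-.15)&(z>.17)&(z<.192)
q=P[m];print("base",len(q),np.percentile(q,[2,50,98],0))
P=cloud(T1,T1["d"]);z=P[...,2]
m=(abs(P[...,0]-.556)<.04)&(P[...,1]>-.03)&(P[...,1]<.06)&(z>.17)&(z<.21)
q=P[m];print("top base",len(q),np.percentile(q,[2,50,98],0))
q=q[q[:,1]>np.percentile(q[:,1],98)-.003];print(q.mean(0))
print(sense()["tcp_pos"])
E
```

```text
[364.2917 197.519 ] [319.8607 247.3472] top [ 0.5569 -0.0092  0.099 ] side [ 0.5594 -0.0182  0.098 ] tri [ 0.5585 -0.0103  0.0848] 0.0016758798798307479
[390.156  197.9199] [317.5142 274.2905] top [ 0.5546 -0.0785  0.099 ] side [ 0.5565 -0.0872  0.098 ] tri [ 0.5559 -0.0804  0.0846] 0.0010611564465708187
face 526 [ 0.5582 -0.095   0.2616] [[ 0.5445 -0.0966  0.2042]
 [ 0.5738 -0.0473  0.3129]]
0.2 [ 0.5552 -0.0953  0.21  ] 0.5444864987945021 0.5678682442888668
0.22 [ 0.556  -0.0949  0.2297] 0.5444583997200929 0.5676806415612835
0.24 [ 0.5554 -0.0951  0.2504] 0.544445413809083 0.5671749096724827
0.26 [ 0.5556 -0.0952  0.2702] 0.5443902773184763 0.5667062751289116
0.28 [ 0.5553 -0.0951  0.2901] 0.5443812444293802 0.5674681402525212
0.3 [ 0.5562 -0.095   0.3074] 0.5443581175220134 0.5673472028031029
base 406 [[ 0.534  -0.1036  0.173 ]
 [ 0.5551 -0.0892  0.1887]
 [ 0.578  -0.0241  0.1914]]
top base 114 [[ 0.5356 -0.0152  0.1803]
 [ 0.5483  0.0027  0.1895]
 [ 0.5784  0.0095  0.2023]]
[0.555  0.0083 0.1891]
[ 0.5569 -0.0458  0.3288]
```

```bash
python3 - <<'E'
from h import *
np.set_printoptions(precision=4,suppress=True)
for n in("top0","side0"):
    c=load(n+".npz");P=cloud(c,c["d"]);X,Y,Z=P[...,0],P[...,1],P[...,2]
    m=(Y<-.2)&(Y>-.3)&(X>.5)&(X<.6)&(Z>.1015)&(Z<.108)
    q=P[m];print(n,"paddle",len(q),q.mean(0),np.ptp(q[:,:2],0),cv2.minAreaRect((q[:,:2]*1000).astype(np.float32)))
    m=(X>.5)&(X<.61)&(Y<.03)&(Y>-.16)&(Z>.0855)&(Z<.0905)
    q=P[m];lo=[];
    for y in np.arange(-.1,.01,.01):
        k=q[abs(q[:,1]-y)<.005];lo.append((y,(k[:,0].min()+k[:,0].max())/2,np.ptp(k[:,0])))
    lo=np.array(lo);print(" plate mid-x fit",np.polyfit(lo[:,0],lo[:,1],1),"width",lo[:,2].mean(),"ymin",np.percentile(q[:,1],1))
    m=(X>.5)&(X<.61)&(Y<.12)&(Y>.01)&(Z>.1)&(Z<.145);q=P[m]
    print(" reg",cv2.minEnclosingCircle((q[:,:2]*1000).astype(np.float32)),"z",q[:,2].max())
    m=(X>.53)&(X<.58)&(Y<.01)&(Y>-.1)&(Z>.094)&(Z<.105);q=P[m]
    for a,b in((-.04,.01),(-.1,-.05)):
        k=q[(q[:,1]>a)&(q[:,1]<b)];print(" peg",len(k),k.mean(0) if len(k) else 0,k[:,2].max() if len(k) else 0)
E
```

```text
top0 paddle 236 [ 0.5478 -0.244   0.1044] [0.0489 0.0697] ((548.7227783203125, -235.37156677246094), (69.66114807128906, 48.38069534301758), 89.10640716552734)
 plate mid-x fit [0.0527 0.5583] width 0.06732046354055217 ymin -0.14961960547461298
 reg ((563.931396484375, 66.944580078125), 46.20054626464844) z 0.1438570848481573
 peg 18 [ 0.5553 -0.013   0.0971] 0.10212063647147973
 peg 15 [ 0.555  -0.0755  0.0985] 0.10269399925714806
side0 paddle 630 [ 0.5495 -0.2493  0.1037] [0.0493 0.0761] ((549.3489379882812, -237.98367309570312), (75.86873626708984, 49.082733154296875), 88.71919250488281)
 plate mid-x fit [0.0417 0.5589] width 0.0679274495614592 ymin -0.15125688383550548
 reg ((564.8170776367188, 63.2015495300293), 45.56435775756836) z 0.13892561862845987
 peg 16 [ 0.5584 -0.0145  0.0978] 0.10076721955715129
 peg 17 [ 0.5561 -0.0839  0.0983] 0.10108031505305559
```

```bash
python3 -m handwheel '[[[-0.18,-0.02,0.3,0],[0,0,0.6,0],[0,0,0.7,0],[0,0,0.6,0],[0,0,0.35,0],[0,0,0,0],[0,0,0,0]]]'
python3 - <<'E'
from h import *
np.set_printoptions(precision=4,suppress=True)
for n in("top","side"):
    p,d=snapshot(n);c=camera_params(n);np.savez(f"{n}2.npz",p=p,d=d,mtx=c["mtx"],extrinsics=c["extrinsics"])
    P=cloud(c,d);X,Y,Z=P[...,0],P[...,1],P[...,2]
    if n=="side":
        q=P[(abs(X-.556)<.03)&(Y<-.06)&(Y>-.15)&(Z>.14)&(Z<.25)]
        f=q[abs(q[:,1]-np.median(q[:,1]))<.004];print("face y",f.mean(0),"x",f[:,0].min(),f[:,0].max(), "slope y/z",np.polyfit(f[:,2],f[:,1],1)[0])
        q=P[(abs(X-.556)<.03)&(Y<-.09)&(Y>-.12)&(Z>.10)&(Z<.13)];print("base",len(q),np.percentile(q,[2,98],0))
        im1=cv2.resize(p[200:330,270:370],(462,600),interpolation=cv2.INTER_CUBIC)
    else:
        q=P[(abs(X-.556)<.04)&(Y>-.03)&(Y<.03)&(Z>.115)&(Z<.14)];print("top base",len(q),np.percentile(q,[2,50,98],0))
        im2=cv2.resize(p[165:230,320:400],(338,275),interpolation=cv2.INTER_CUBIC)
im=np.zeros((600,800,3),np.uint8);im[:,:462]=im1;im[:275,462:]=im2
cv2.imwrite("pics/both2.png",im[...,::-1])
E
```

```text
t: 12.7
tcp_pos: [0.5568, -0.0503, 0.2656]
tool_rot: [0.721, 0.693, 0.0, 0.001]
force: [0.2, -0.1, -3.4]
finger_gap: 0.271
gripper_force: 59.1
top base 115 [[ 0.5356 -0.0187  0.1159]
 [ 0.5517 -0.0007  0.1255]
 [ 0.5781  0.0292  0.1341]]
face y [ 0.5559 -0.0996  0.198 ] x 0.5446517794861874 0.5678909912156804 slope y/z -0.0020535399578859633
base 193 [[ 0.5343 -0.1084  0.1087]
 [ 0.5767 -0.0911  0.1294]]
```

View pics/both2.png

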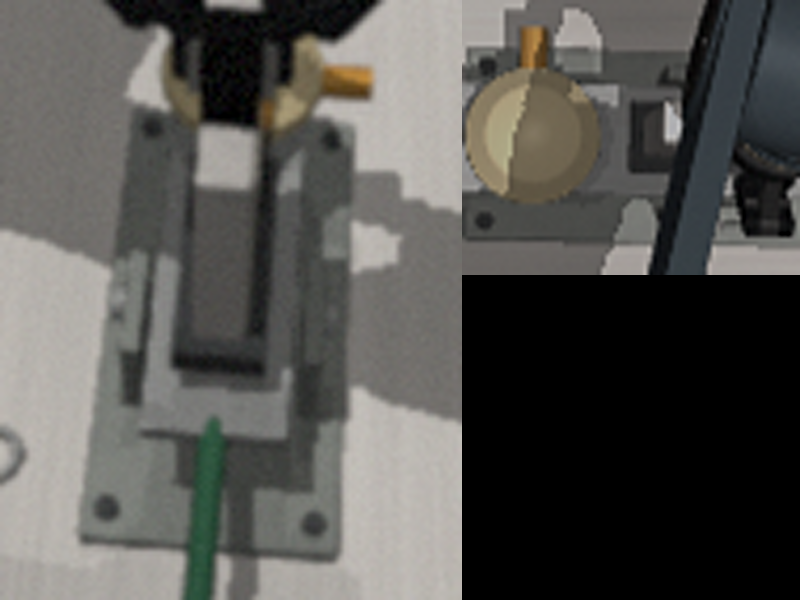

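The side crop shows the gauge just above the plate with its base's front edge at about y -0.108. In the top crop the gap from regulator to base is about 19 mm, as expected. Lowering now, watching the force.

```bash
python3 -m handwheel '[[[0,0,0.2,0],[0,0,0.2,0],[0,0,0.1,0],[0,0,0,0]]]'
python3 -m handwheel '[[[0,0,0.15,0],[0,0,0.15,0],[0,0,0,0]]]'
```

```text
t: 13.3
tcp_pos: [0.5562, -0.0502, 0.2522]
tool_rot: [0.721, 0.693, -0.0, -0.0]
force: [-1.0, -0.3, -4.3]
finger_gap: 0.271
gripper_force: 59.2
t: 13.68
tcp_pos: [0.5562, -0.0502, 0.2449]
tool_rot: [0.721, 0.693, -0.0, -0.0]
force: [-0.1, -0.2, -3.8]
finger_gap: 0.274
gripper_force: 59.2
```

```bash
python3 -m handwheel '[[[0,0,0.08,0],[0,0,0,0],[0,0,0,0]]]'
python3 -m handwheel '[[[0,0,0.04,0],[0,0,0,0],[0,0,0,0]]]'
```

```text
t: 14.05
tcp_pos: [0.5564, -0.0501, 0.2447]
tool_rot: [0.721, 0.693, 0.0, 0.0]
force: [-2.1, 1.4, 5.6]
finger_gap: 0.268
gripper_force: 60.5
t: 14.42
tcp_pos: [0.5565, -0.0501, 0.2447]
tool_rot: [0.721, 0.693, 0.0, 0.001]
force: [-2.3, 1.0, 9.8]
finger_gap: 0.263
gripper_force: 61.2
```

```bash
python3 -m handwheel '[[[0,0,-0.05,0],[0,0,0,0],[0,0,0,0],[0,0,0,0],[0,0,0,0]]]' 70
python3 -m handwheel '[[[0,0,-0.3,0],[0,0,-0.6,0],[0,0,-0.8,0],[0,0,-0.8,0],[0,0,-0.3,0],[0,0,0,0]]]'
python3 - <<'E'
from h import *
np.set_printoptions(precision=4,suppress=True)
p,d=snapshot("side");c=camera_params("side");np.savez("side3.npz",p=p,d=d,mtx=c["mtx"],extrinsics=c["extrinsics"])
P=cloud(c,d);X,Y,Z=P[...,0],P[...,1],P[...,2]
q=P[(abs(X-.556)<.03)&(Y<-.06)&(Y>-.15)&(Z>.12)&(Z<.23)]
f=q[abs(q[:,1]-np.median(q[:,1]))<.004];print("face",f.mean(0),f[:,0].min(),f[:,0].max(),"slope",np.polyfit(f[:,2],f[:,1],1)[0])
q=P[(abs(X-.556)<.03)&(Y<-.05)&(Y>-.1)&(Z>.225)&(Z<.25)];print("case top z",np.median(q[:,2]))
cv2.imwrite("pics/side3.png",cv2.resize(p[120:300,250:410],(533,600),interpolation=cv2.INTER_CUBIC)[...,::-1])
E
```

```text
t: 15.05
tcp_pos: [0.5563, -0.0502, 0.2431]
tool_rot: [0.721, 0.693, -0.0, -0.0]
force: [0.2, -0.5, 0.6]
finger_gap: 0.822
gripper_force: 0.0
t: 15.8
tcp_pos: [0.5566, -0.0502, 0.3142]
tool_rot: [0.721, 0.693, 0.0, 0.001]
force: [0.5, -1.0, -0.4]
finger_gap: 0.82
gripper_force: 0.0
face [ 0.5556 -0.0994  0.1782] 0.5446622831305358 0.5679187221050922 slope 0.0018557314986401884
case top z 0.2383772722124169
```

View pics/side3.png

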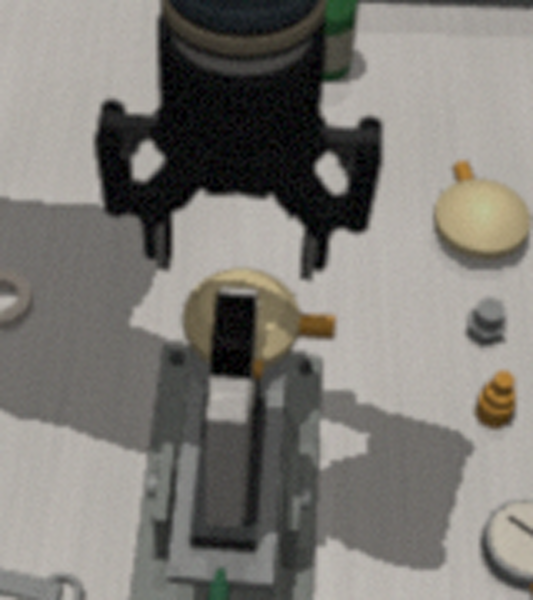

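Seated: the case top is at 0.238, and the grip and upright case line up with the plate. The dial is edge-on to both cameras here, so the mark can't be read. There are 45 s left, so I'll lift the gauge again, turn the dial to the side camera, read the mark, and re-seat at the known pose.

```bash
python3 -m handwheel '[[[0,0,0.3,0],[0,0,0.7,0],[0,0,0.8,0],[0,0,0.6,0],[0,0,0.3,0],[0,0,0.08,0],[0,0,0,0]]]'
python3 -m handwheel '[[[0,0,0,0],[0,0,0,0],[0,0,0,0],[0,0,0,0],[0,0,0,0]]]' 10 60
python3 -m handwheel '[[[0,0,-0.2,0],[0,0,-0.4,0],[0,0,-0.7,0],[0,0,-0.9,0],[0,0,-0.9,0.4],[0,0,-0.6,0.8],[0,0,-0.3,1],[0,0,0,1],[0,0,0,1],[0,0,0,1],[0,0,0,1],[0,0,0,1],[0,0,0,1],[0,0,0,1],[0,0,0,1],[0,0,0,1],[0,0,0,0.6],[0,0,0,0.2],[0,0,0,0],[0,0,0,0]]]'
python3 -m handwheel '[[[0,0,0,0],[0,0,0,0],[0,0,0,0],[0,0,0,0],[0,0,0,0],[0,0,0,0],[0,0,0,0]]]'
python3 - <<'E'
from h import *
p,d=snapshot("side");c=camera_params("side");np.savez("side4.npz",p=p,d=d,mtx=c["mtx"],extrinsics=c["extrinsics"],tcp=sense()["tcp_pos"],rot=sense()["tool_rot"])
cv2.imwrite("pics/side4.png",cv2.resize(p[155:255,265:375],(660,600),interpolation=cv2.INTER_CUBIC)[...,::-1])
E
```

```text
t: 16.73
tcp_pos: [0.5566, -0.0503, 0.2441]
tool_rot: [0.721, 0.693, 0.0, 0.0]
force: [0.7, -0.8, -0.1]
finger_gap: 0.821
gripper_force: 0.0
t: 17.35
tcp_pos: [0.5567, -0.0503, 0.2444]
tool_rot: [0.721, 0.693, 0.0, 0.001]
force: [0.3, -0.6, 3.4]
finger_gap: 0.27
gripper_force: 59.9
t: 19.85
tcp_pos: [0.5561, -0.0501, 0.3438]
tool_rot: [0.991, 0.136, -0.0, -0.0]
force: [-0.8, 0.3, -4.2]
finger_gap: 0.271
gripper_force: 59.2
t: 20.72
tcp_pos: [0.5563, -0.0502, 0.3438]
tool_rot: [0.991, 0.136, -0.0, -0.0]
force: [0.4, 0.3, -4.0]
finger_gap: 0.268
gripper_force: 59.2
```

View pics/side4.png

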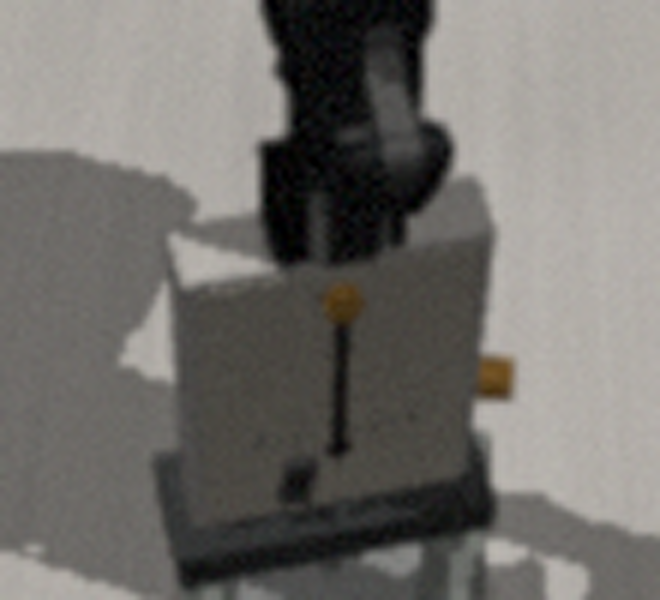

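The dial is in full view: pivot at about (322,205.5), pointer tip at about (321.3,230.8), and the mark tab centred at about (314.7,235). Next I'll cast these onto the dial plane.

```bash
python3 - <<'E'
from h import *
np.set_printoptions(precision=4,suppress=True)
c=load("side4.npz");p=c["p"].astype(float).mean(2);t=c["tcp"];r=c["rot"]
a=2*np.arctan2(r[1],r[0]);yaw=a-np.pi/2;n=np.array([np.cos(yaw),np.sin(yaw),0]);gy=np.array([-np.sin(yaw),np.cos(yaw),0])
O=np.array([t[0],t[1],t[2]-.1568])
def dial(px,off):
    o,d=ray(c,px);s=((O-o)@n+off)/(d@n);w=o+s*d-O;return np.array([w@gy,w[2]])*1000
f=lambda x,y:(265+(x+.5)/6-.5,155+(y+.5)/6-.5)
# dark-weighted centroid of the mark
b=p[228:241,307:322].copy();print(b.astype(int))
w=np.clip(np.median(p[215:225,298:312])-18-p,0,None)
def cen(u0,u1,v0,v1):
    k=w[v0:v1,u0:u1];y,x=np.indices(k.shape);return u0+(x*k).sum()/k.sum(),v0+(y*k).sum()/k.sum()
m=cen(310,319,230,239);pm=[cen(318,325,v,v+3) for v in(212,216,220,224)]
ow=c["p"].astype(int);k=(ow[...,0]>ow[...,2]*1.8)&(ow[...,0]>70);k[:, :315]=0;k[:,330:]=0;k[:200]=0;k[212:]=0;piv=np.argwhere(k).mean(0)[::-1]
P=dial(piv,16);M=dial(m,13)
print("piv",piv,P,"mark",m,M,"rad",np.hypot(*(M-P)))
print("mark ang rel piv",np.arctan2(-(M-P)[0],-(M-P)[1]),"abs pivot at (0,135):",np.arctan2(-M[0],135-M[1]))
for q in pm: D=dial(q,16);print("pointer",q,D,np.arctan2(-(D-P)[0],-(D-P)[1]))
E
```

```text
[[68 59 68 74 64 68 70 63 69 72 69 69 63 39 12]
 [61 64 68 67 69 71 68 65 70 74 67 70 47 25  8]
 [69 69 72 69 70 71 70 64 63 69 65 68 48 25 22]
 [70 71 67 74 74 65 60 55 56 51 54 69 65 57 49]
 [71 76 70 71 68 56 50 47 48 40 44 64 71 71 62]
 [71 72 70 71 68 49 35 30 25 30 39 66 75 70 68]
 [68 72 73 70 67 41 24 19 20 23 44 65 72 75 70]
 [71 72 74 72 60 38 12 21 10 34 53 69 74 73 73]
 [72 71 72 72 49 31 24 19 17 37 57 68 74 73 72]
 [69 71 69 66 47 31 25 25 26 40 65 71 74 67 69]
 [69 71 69 70 52 39 31 37 34 43 62 65 68 60 55]
 [72 68 73 70 65 50 59 55 52 39 49 41 41 42 48]
 [67 67 61 58 52 44 43 43 37 37 35 24 31 36 49]]
piv [321.4  204.45] [-4412.2508 21705.4724] mark (np.float64(314.20085087326464), np.float64(235.2127183161666)) [-3182.3969 20725.8467] rad 1572.325341795116
mark ang rel piv -0.8981697609445224 abs pivot at (0,135): 2.9882519583209084
pointer (np.float64(321.5290381125227), np.float64(212.93738656987296)) [-4443.8233 22725.2314] 3.1106417106583084
pointer (np.float64(321.3803245436105), np.float64(217.07200811359027)) [-4443.7554 23239.7845] 3.12106210913459
pointer (np.float64(321.1600771456123), np.float64(221.02121504339442)) [-4437.6332 23743.7705] 3.1291405226362734
pointer (np.float64(321.0916030534351), np.float64(225.0)) [-4443.3391 24270.2658] 3.129472072557241
```

```bash
python3 - <<'E'
from h import *
np.set_printoptions(precision=3,suppress=True)
c=load("side4.npz");t=c["tcp"];r=c["rot"]
a=2*np.arctan2(r[1],r[0]);yaw=a-np.pi/2;n=np.array([np.cos(yaw),np.sin(yaw),0]);gy=np.array([-np.sin(yaw),np.cos(yaw),0])
O=np.array([t[0],t[1],t[2]-.1568])
def dial(px,off):
    o,d=ray(c,px);s=((O-o)@n+off)/(d@n);w=o+s*d-O;return np.array([w@gy,w[2]])*1000
P=dial((321.4,204.8),.016)
for off in(.012,.014,.016):
    M=dial((314.2,235.1),off);print(off,P,M,"rad",np.hypot(*(M-P)),"ang",np.arctan2(-(M-P)[0],-(M-P)[1]),np.arctan2(-M[0],135-M[1]))
for q in((321.53,212.94),(321.38,217.07),(321.16,221.02),(321.09,225),(320.9,230.3)):
    D=dial(q,.016);print(D,np.arctan2(-(D-P)[0],-(D-P)[1]))
E
```

```text
0.012 [ -0.917 135.188] [-12.474  34.757] rad 101.09364084305986 ang 0.11456908489180873 0.12380485803535994
0.014 [ -0.917 135.188] [-12.962  37.941] rad 97.9898237070563 ang 0.12323254464902753 0.13276720469142714
0.016 [ -0.917 135.188] [-13.451  41.126] rad 94.89384203510215 ang 0.13246203887931954 0.1423138836152436
[ -0.144 110.575] -0.0314140172947476
[-0.148 97.659] -0.020487386890592055
[-0.302 84.99 ] -0.012263827977567313
[-0.161 71.756] -0.011919407405373686
[-0.163 53.578] -0.009248380556293314
```

The mark is at about 0.138 rad (±0.01), and the pointer reads about 0, which serves as a check. Re-seating now.

```bash
python3 -m handwheel '[[[0,0,0,-0.5],[0,0,0,-1],[0,0,0,-1],[0,0,0,-1],[0,0,0,-1],[0,0,0,-1],[0,0,0,-1],[0,0,0,-1],[0,0,0,-1],[0,0,0,-1],[0,0,0,-1],[0,0,0,-1],[0,0,0.3,-0.5],[0,0,0.6,0],[0,0,0.7,0],[0,0,0.6,0],[0,0,0.4,0],[0,0,0.2,0],[0,0,0.1,0],[0,0,0,0]]]'
```

```text
t: 23.28
tcp_pos: [0.5565, -0.0502, 0.2715]
tool_rot: [0.721, 0.693, 0.0, 0.0]
force: [0.8, 0.0, -4.0]
finger_gap: 0.27
gripper_force: 59.2
```

```bash
python3 -m handwheel '[[[0,0,0.3,0],[0,0,0.3,0],[0,0,0.2,0],[0,0,0.1,0],[0,0,0,0]]]'
python3 -m handwheel '[[[0,0,0.15,0],[0,0,0.1,0],[0,0,0.06,0],[0,0,0,0],[0,0,0,0]]]'
```

```text
t: 23.9
tcp_pos: [0.5562, -0.0501, 0.2485]
tool_rot: [0.721, 0.693, -0.0, -0.0]
force: [-0.1, -0.1, -3.1]
finger_gap: 0.267
gripper_force: 59.2
t: 24.52
tcp_pos: [0.5567, -0.0503, 0.2444]
tool_rot: [0.721, 0.693, 0.001, 0.001]
force: [-3.8, 0.5, 11.6]
finger_gap: 0.271
gripper_force: 61.6
```

```bash
python3 -m handwheel '[[[0,0,-0.05,0],[0,0,0,0],[0,0,0,0],[0,0,0,0],[0,0,-0.2,0],[0,0,-0.5,0],[0,0,-0.8,0],[0,0,-0.9,0],[0,0,-0.9,0],[0,0,-0.5,0],[0,0,-0.15,0]]]' 70
python3 -m handwheel '[[[-0.4,0,0,0],[-0.8,0,0,0],[-0.9,0,0,0],[-0.9,0,0,0],[-0.9,0,0,0],[-0.9,0,0,0],[-0.9,0,0,0],[-0.9,0,0,0],[-0.7,0,0,0],[-0.5,0,0,0],[-0.2,0,0.2,0],[0,0,0.5,0],[0,0,0.9,0],[0,0,0.9,0],[0,0,0.9,0],[0,0,0.9,0],[0,0,0.9,0],[0,0,0.9,0],[0,0,0.5,0],[0,0,0,0]]]' 0
python3 -m handwheel '[[[0,0,0.5,0],[0,0,0.7,0],[0,0,0.6,0],[0,0,0.4,0],[0,0,0.2,0],[0,0,0,0],[0,0,0,0]]]'
python3 - <<'E'
from h import *
np.set_printoptions(precision=4,suppress=True)
p,d=snapshot("side");c=camera_params("side")
P=cloud(c,d);X,Y,Z=P[...,0],P[...,1],P[...,2]
q=P[(abs(X-.556)<.03)&(Y<-.06)&(Y>-.15)&(Z>.12)&(Z<.23)]
f=q[abs(q[:,1]-np.median(q[:,1]))<.006];print("face",len(f),f.mean(0),"slope",np.polyfit(f[:,2],f[:,1],1)[0])
q=P[(abs(X-.556)<.03)&(Y<-.05)&(Y>-.1)&(Z>.225)&(Z<.25)];print("case top z",np.median(q[:,2]))
cv2.imwrite("pics/side5.png",cv2.resize(p[100:400,200:440],(480,600),interpolation=cv2.INTER_CUBIC)[...,::-1])
E
```

```text
t: 25.9
tcp_pos: [0.5566, -0.0502, 0.3422]
tool_rot: [0.721, 0.693, 0.0, 0.001]
force: [0.4, 0.3, -0.3]
finger_gap: 0.818
gripper_force: 0.0
t: 28.4
tcp_pos: [0.5475, -0.2491, 0.1749]
tool_rot: [0.721, 0.693, -0.0, -0.001]
force: [-0.4, 0.0, 0.3]
finger_gap: 0.002
gripper_force: 0.0
t: 29.28
tcp_pos: [0.5485, -0.2502, 0.1165]
tool_rot: [0.721, 0.693, 0.0, 0.0]
force: [0.5, 0.8, 0.5]
finger_gap: -0.0
gripper_force: 0.0
  return _methods._mean(a, axis=axis, dtype=dtype,
  ret = ret.dtype.type(ret / rcount)
<stdin>:6: RuntimeWarning: Mean of empty slice.
  ret = um.true_divide(
Traceback (most recent call last):
TypeError: expected non-empty vector for x
```

The arm hides the gauge from the side camera here, so I'll press by geometry and check the tilt from the top camera.

```bash
python3 -m handwheel '[[[0,0,0.3,0],[0,0,0.2,0],[0,0,0.2,0],[0,0,0.2,0],[0,0,0.2,0],[0,0,0.15,0],[0,0,0.15,0],[0,0,0.1,0],[0,0,0.04,0],[0,0,0,0],[0,0,0,0],[0,0,0,0],[0,0,0,0]]]'
python3 - <<'E'
from h import *
np.set_printoptions(precision=4,suppress=True)
out=[]
for n in("side","top"):
    p,d=snapshot(n);c=camera_params(n);np.savez(f"{n}5.npz",p=p,d=d,mtx=c["mtx"],extrinsics=c["extrinsics"])
    P=cloud(c,d);X,Y,Z=P[...,0],P[...,1],P[...,2]
    q=P[(abs(X-.556)<.02)&(Y<.01)&(Y>-.16)&(Z>.255)&(Z<.29)];print(n,"grip top",len(q),np.percentile(q,[2,50,98],0) if len(q) else 0)
    q=P[(X>.51)&(X<.6)&(Y<.13)&(Y>.02)&(Z>.1)&(Z<.19)];print("reg",len(q),np.percentile(q,[50,99],0)if len(q) else 0)
    a=p[120:370,200:450] if n=="side" else p[150:270,310:490]
    out.append(np.vstack([cv2.resize(a,(400,int(400*a.shape[0]/a.shape[1]))),np.zeros((400-int(400*a.shape[0]/a.shape[1]),400,3),np.uint8)]))
cv2.imwrite("pics/both5.png",np.hstack(out)[...,::-1])
E
```

```text
t: 30.95
tcp_pos: [0.5483, -0.2501, 0.0777]
tool_rot: [0.721, 0.692, 0.0, 0.0]
force: [1.5, -2.5, 4.3]
finger_gap: -0.001
gripper_force: 2.3
side grip top 21 [[ 0.56   -0.0745  0.2666]
 [ 0.5657 -0.068   0.2697]
 [ 0.5679 -0.0631  0.2708]]
reg 591 [[0.5733 0.0528 0.1496]
 [0.599  0.0934 0.1567]]
top grip top 183 [[ 0.5447 -0.0987  0.2563]
 [ 0.5562 -0.0766  0.268 ]
 [ 0.5662 -0.0587  0.2737]]
reg 966 [[0.5588 0.0659 0.1458]
 [0.5987 0.1096 0.1584]]
```

View pics/both5.png

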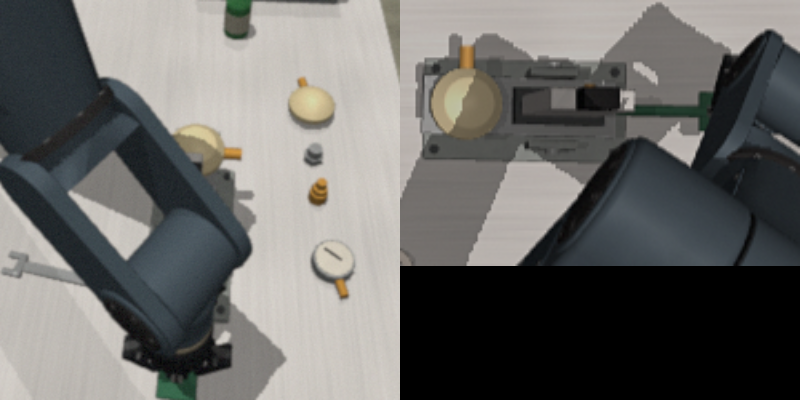

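The top view shows the tilted gauge with its grip leaning to −y and the fingers on the paddle. I'll refine the tilt from the grip top and the case top slopes.

```bash
python3 - <<'E'
from h import *
np.set_printoptions(precision=4,suppress=True)
c=load("top5.npz");P=cloud(c,c["d"]);X,Y,Z=P[...,0],P[...,1],P[...,2];B=load("top0.npz");P0=cloud(B,B["d"])
# plate + case top + grip top + lever slopes
def sl(m,name):
    q=P[m]
    for _ in range(4):
        k=np.polyfit(q[:,1],q[:,2],1);e=q[:,2]-np.polyval(k,q[:,1]);q=q[abs(e)<.003]
    print(name,len(q),"tilt",np.arctan(k[0]),"y",q[:,1].min(),q[:,1].max())
sl((abs(X-.556)<.01)&(Y<-.06)&(Y>-.097)&(Z>.264)&(Z<.276),"grip")
sl((abs(X-.556)<.01)&(Y<-.03)&(Y>-.056)&(Z>.225)&(Z<.25),"case+y")
sl((X>.525)&(X<.534)&(Y<.02)&(Y>-.14)&(Z>.07)&(Z<.115),"plate-x")
sl((X>.579)&(X<.588)&(Y<.02)&(Y>-.14)&(Z>.07)&(Z<.115),"plate+x")
# regulator saucer top shift
for A,n in((P0,"before"),(P,"after")):
    q=A[np.hypot(A[...,0]-.5585,A[...,1]-.067)<.012];k=np.linalg.lstsq(np.c_[q[:,:2]-[.5585,.067],np.ones(len(q))],q[:,2],rcond=None)[0];print(n,k)
print(sense()["force"],sense()["tcp_pos"])
E
```

```text
grip 108 tilt 0.09504796346263976 y -0.0959855028758438 -0.060132809170959825
case+y 69 tilt 0.10109679653616618 y -0.05472401732094116 -0.03014193538151551
plate-x 113 tilt 0.1473714180749725 y -0.12373441559688501 0.01909949129718061
plate+x 93 tilt 0.15109113445099093 y -0.12558856268904428 0.017839344326098308
before [ 0.0758 -0.0067  0.1371]
after [ 0.0069 -0.1037  0.1555]
[ 1.3013 -3.011   4.4261] [ 0.5482 -0.25    0.0776]
```

```bash
python3 -m handwheel '[[[0,0,-0.03,0],[0,0,0,0],[0,0,0,0],[0,0,0,0],[0,0,0,0],[0,0,0,0],[0,0,0,0],[0,0,0,0],[0,0,0,0],[0,0,0,0],[0,0,0,0],[0,0,0,0],[0,0,0,0],[0,0,0,0],[0,0,0,0],[0,0,0,0],[0,0,0,0],[0,0,0,0],[0,0,0,0],[0,0,0,0]]]'
python3 -m handwheel '[[[0,0,0,0],[0,0,0,0],[0,0,0,0],[0,0,0,0],[0,0,0,0],[0,0,0,0],[0,0,0,0],[0,0,0,0]]]'
python3 -c "from station import sign_off;print(sign_off())"
```

```text
t: 33.55
tcp_pos: [0.5481, -0.25, 0.0783]
tool_rot: [0.721, 0.693, 0.0, -0.0]
force: [3.2, -0.9, 3.3]
finger_gap: -0.002
gripper_force: 2.1
t: 34.55
tcp_pos: [0.5481, -0.25, 0.0783]
tool_rot: [0.721, 0.693, -0.0, -0.0]
force: [3.0, -2.0, 4.2]
finger_gap: -0.003
gripper_force: 2.1
the job is handed in; nothing more can be done
None
```

I seated the gauge on the pegs and handed in at 34.6 s with the fingers holding the lever at about 4 N. My estimates are cradle tilt 0.14–0.15 rad and mark about 0.138 rad (tolerance ±0.05). The pointer on the mark was not seen directly in the final pose, and no verdict was returned.

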